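# Weigh the canister on the sprung hook scale

### The arm

A 6-joint arm with a two-finger parallel gripper is mounted at the origin on the work surface. World frame = base frame: x ahead of the robot, y to its left, z up, the work surface at z = 0. Lengths are in m, angles in rad, forces in N, time in s.
With the tool pointing down it reaches from about 0.3 to 0.875 m from the base axis. Payload 6.4 kg.
Tool frame: the origin (TCP) lies between the finger pads; the fingertips stand ctrl.tip_extent ahead of it and the grasp point (between the pads) is the TCP (ctrl.tip_extent is the distance from the TCP to the fingertips, in m); z points along the fingers, y is the line along which they close (so a half turn about z gives the same grasp; the last joint's range is limited). The gripper opens to 85 mm and grips with 20 to 120 N. Pads are 22 mm wide; open, the fingers measure 114 mm over their backs; the gripper's body (76 mm by 85 mm) begins 54 mm behind the grasp point. The pads swing forward as they close: fully open they stand 13 mm farther back than shut.
Start: joints at [-1.468, 0.181, 1.607, -0, 1.354, -0.206], TCP at [0.175, -0.548, 0.225] pointing down, gripper open.
Joint ranges: [-2.99, 2.99], [-0.89, 2.07], [0.3, 2.58], [-1.14, 4.28], [0, 2.63], [-3.12, 3.12]. Speed limits (rad/s): [2.57, 2.57, 3.01, 3.14, 3.14, 3.14].

### API

Orientations are given as a unit quaternion [w, x, y, z].
In Python, from bench import ctrl gives the robot as it stands.
- The arm moves only by the tool send_rows, never from a script. Its arguments are lists of equal length, an entry for each row: "dr": the turn, a rotation vector about the tool's x, y, z in units of 6 degrees (1.0 is 6 degrees), a list of three; "xyz": the shift along the tool's x, y, z in cm, a list of three; "jaw": the opening in per cent of the stroke, from 0 (shut) to 100 (fully open). In form: {"dr": [[wx, wy, wz], ...], "xyz": [[dx, dy, dz], ...], "jaw": [jaw, ...]}. A call has exactly 8 rows; each row is the pose to reach, as a shift and turn from the pose commanded when the call began, along the tool's axes at that moment; what a row does not reach only later rows make up. A row lasts 1/8 s, in which the tool goes at most 62.5 mm and 10.7 degrees, less where a joint would pass 70% of its speed; a pose out of reach is approached as far as the arm can. A call with a gripper value outside its range is refused whole. The fingers move at their own pace and stop on an object; the grip force is fixed at half the most. Time passes only in rows, so rows that repeat a pose let the fingers close, or fill a call up. It gives the time, the measured TCP pose, the force, the opening and the grip force at its end, in the units of the state.
- ctrl.get_obs(): the state, without advancing time (a new reading comes with each control period).
- ctrl.camera(name): name is "side" or "top"; returns the picture (420x560x3 uint8, red, green, blue); there is no depth.
- ctrl.calibration(name): a dict with "camera_matrix" (3x3 intrinsics, pixels), "D" ([k1, k2, p1, p2, k3] as OpenCV has them; the pictures are not rectified), "world_from_camera" (4x4, takes a point from camera to world coordinates). Camera axes: x right, y up, looking along -z (the intrinsics and any distortion apply to the point x, -y, -z); pixel columns grow to the right and rows downward; lengths in m; the calibration is good to about 2 mm. A picture is of the moment at which its call begins. calibration takes no time and is no camera call.
- ctrl.hand_in(): hands the job in; it is judged then, once.
The state is a dict: "time_s": time; "q": joint angles; "dq": joint speeds; "joint_efforts": joint torques, N m; "eef_pos": TCP position; "eef_rot": TCP orientation; "wrist_force": force on the tool from outside, world axes, zero at the start; "torque": the same for the moment, N m; "opening": opening from 0.0 (shut) to 1.0 (fully open); "grasp_force": force on a finger pad.
Only numpy, scipy, OpenCV 4.12 (cv2) and the standard library are available. Lean on these libraries where they do the work, as an engineer would, in place of code of your own. Each camera call takes 0.05 s, during which the arm holds its last target. There are 200 camera calls.

### The job

Weigh the metal canister for the homework experiment: hang it by its bail on the scale's sprung hook and ease the load over to the spring until the spring carries all of it, so that the hook does not bounce when you let go. Let it hang free and still for two seconds, then gently lift it off the hook and stand it upright in the bamboo tray, without dropping it. Never pull or knock hard on the scale, and leave the craft box, tumbler, pencil cup and protractor case where they are.

Things in the scene. Friction and masses are not known exactly. Their poses are not given: they have to be found in the camera images.
- canister: upright aluminium canister, blue lid, 40 mm across, 50 mm tall; mass unknown, 0.14 to 0.54 kg, mostly in the can. On it a steel bail, 12 mm thick (its x), 35 mm wide (y), with a window open along x: 27 mm wide, from the lid's top (50 mm up) to an inverted-V roof (93.8 mm up at mid-width, 85 mm at the sides). Above it an orange grip tab. Origin: centre of the bottom, z up; both x ways alike
- bail_seat (a point): point under the roof of the bail's window, 89 mm above the canister's bottom: the hook's wire centre lies here when the canister hangs on it
- grip_tab (a point): point to grip on the orange tab over the bail, 118 mm above the canister's bottom; the tab is 12 mm (canister x) by 16 mm (canister y) and runs from 96 to 132 mm above the bottom; grip it across y
- scale: hook scale, fixed: white column 35 x 56 mm with a blue cap, 268 mm tall, on a black foot 110 mm wide, 12 mm tall. Origin: on the counter straight below the hook's seat; +x points level from the hook to the column, whose near face is at x = 105 mm (foot from 60 to 180 mm). The hook opens to -x: the bail goes over its tip moving along +x
- hook_seat (a point): on the hook, wire centre in the middle of the level seat; moves with the hook; 185 mm above the counter when empty; axes as scale. Wire 8 mm thick along the scale's x, level from -14 to 14 mm; at -18 mm an upturned tip, its top 16 mm above the seat's wire centre; behind the seat the wire rises 14 mm by x = 22 mm and runs level to a red carriage on the column
- hook (a joint): how far the hook is drawn down by its spring, m: 0 empty (at its upper stop), up to 0.078 at the lower stop. It leaves the stop at 0.2 N and then gives 1 mm for every 0.1 N (100 N/m), lightly damped
- tray: small open bamboo tray, 180 mm (x) by 140 mm (y) outside, 22 mm tall, walls 6 mm, floor 6 mm thick; loose, 0.45 kg. Origin: centre of its underside
- craft_box: red plastic craft box with yellow flip latches and black handle, 134 x 204 mm, 138 mm tall, shut; leave it alone. Origin: centre of the underside
- tumbler: glass tumbler, 72 mm across, 110 mm tall; leave it alone. Origin: centre of the underside
- pencil_cup: stainless steel pencil cup, 72 mm across, 95 mm tall, pencils up to 158 mm; leave it alone. Origin: centre of the underside
- protractor_case: flat blue plastic protractor case, 90 mm (x) by 160 mm (y), 15 mm tall; leave it alone. Origin: centre of the underside

How it is judged:
On the way:
1. the canister hangs on the hook, let go, the spring drawn down and everything still, for 1.5 s (contact force between the fingers and canister below 0.05 N and value of joint hook above 0.006 m and contact force between canister and scale above 0.5 N and height (world z) of canister above 0.01 m and distance between bail_seat and hook_seat below 0.02 m and velocity of joint hook between -0.01 and 0.01 m/s and linear speed of canister below 0.02 m/s), for 1.5 s.
At the end, for the whole second after the job is handed in: the canister stands upright (within 0.1 rad) and still on the floor of the bamboo tray, inside its walls, let go; the tray lies flat on the counter; the hook is empty and back up (within 4 mm) (contact force between the fingers and canister below 0.05 N and x of canister in the frame of tray between -0.072 and 0.072 m and y of canister in the frame of tray between -0.052 and 0.052 m and z of canister in the frame of tray between 0.002 and 0.012 m and angle between canister's own z axis and vertical below 0.1 rad and linear speed of canister below 0.02 m/s and angle between tray's own z axis and vertical below 0.06 rad and value of joint hook below 0.004 m); the robot touches nothing.
It fails at once if the hook, with the canister let go on it, bounces: it moves faster than 0.08 m/s while no finger touches the canister (contact force between the fingers and canister below 0.05 N and (velocity of joint hook above 0.08 m/s or velocity of joint hook below -0.08 m/s)).
It fails at once if the hook snaps up or is jerked down (faster than 0.35 m/s) (velocity of joint hook above 0.35 m/s or velocity of joint hook below -0.35 m/s).
It fails at once if the canister pulls, presses or knocks on the scale with more than 10 N (contact force between canister and scale above 10 N).
It fails at once if the canister is dropped (moves faster than 0.35 m/s with no finger on it) (contact force between the fingers and canister below 0.05 N and linear speed of canister above 0.35 m/s).
It fails at once if the craft box, tumbler, pencil cup or protractor case is moved by more than 15 mm or tipped (distance of any of craft_box, tumbler, pencil_cup, protractor_case from where it was at the start of the episode above 0.015 m or angle between any of craft_box, tumbler, pencil_cup, protractor_case's own z axis and vertical above 0.2 rad).
It also fails if it takes over 72 s, if anything falls off the work surface, if the arm or the gripper's body presses on something with over 40 N, if the wrist force passes 120 N, or if a joint passes its speed limit or range.

## Working session

There is one attempt and no reset: what is moved stays moved. The work goes in short steps, Python scripts to look and compute and a tool call to move; the robot and the scene stay as the last step left them, time stands still between calls to the robot, and variables do not carry over. Pictures are saved under pics/ and viewed, at most 10 in all, crops included, and the job is handed in when it is done.

Besides the shell and the picture viewer there is one more tool, called after "Request:" by a JSON object that holds its "op" and its "data". send_rows: Moves the arm, as the interface text tells. Its arguments: {"type":"object","properties":{"dr":{"type":"array","items":{"type":"array","items":{"type":"number"}}},"xyz":{"type":"array","items":{"type":"array","items":{"type":"number"}}},"jaw":{"type":"array","items":{"type":"number"}}},"required":["dr","xyz","jaw"]}

```bash
mkdir -p pics; cat > h.py <<'E'
import numpy as np, cv2
from bench import ctrl
from scipy.spatial.transform import Rotation as R
def ray(cam,u,v):
    c=ctrl.calibration(cam);K=np.array(c["camera_matrix"]);D=np.array(c["D"]);T=np.array(c["world_from_camera"])
    p=cv2.undistortPoints(np.array([[[u,v]]],float),K,D)[0,0]
    d=T[:3,:3]@np.array([p[0],-p[1],-1]);return T[:3,3],d/np.linalg.norm(d)
def atz(cam,u,v,z):
    o,d=ray(cam,u,v);return o+d*(z-o[2])/d[2]
def tri(a,b):
    (o1,d1),(o2,d2)=ray('top',*a),ray('side',*b)
    s=np.linalg.lstsq(np.c_[d1,-d2],o2-o1,rcond=None)[0]
    p,q=o1+d1*s[0],o2+d2*s[1];return (p+q)/2,np.linalg.norm(p-q)
def proj(cam,P):
    c=ctrl.calibration(cam);K=np.array(c["camera_matrix"]);D=np.array(c["D"]);T=np.linalg.inv(np.array(c["world_from_camera"]))
    X=(T[:3,:3]@np.atleast_2d(P).T).T+T[:3,3];X=X*[1,-1,-1]
    return cv2.projectPoints(X,np.zeros(3),np.zeros(3),K,D)[0][:,0]
def snap(cam,name,box=None,s=1):
    im=ctrl.camera(cam)[:,:,::-1]
    if box: im=im[box[1]:box[3],box[0]:box[2]]
    cv2.imwrite('pics/'+name,cv2.resize(im,None,fx=s,fy=s,interpolation=cv2.INTER_CUBIC))
E
python3 - <<'E'
from h import *
snap('top','t0.png',s=1.4);snap('side','s0.png',s=1.4)
for c in('top','side'):print(ctrl.calibration(c))
print(ctrl.get_obs(),ctrl.tip_extent)
E
```

```text
{'camera_matrix': array([[407.55767751,   0.        , 279.9381348 ],
       [  0.        , 407.55767751, 210.35504642],
       [  0.        ,   0.        ,   1.        ]]), 'D': array([0.00128456, 0.        , 0.        , 0.        , 0.        ]), 'world_from_camera': array([[ 0.01034531,  0.99803204, -0.06184683,  0.48332167],
       [-0.99976933,  0.01148788,  0.01814724, -0.03070944],
       [ 0.01882202,  0.06164483,  0.99792066,  1.28455354],
       [ 0.        ,  0.        ,  0.        ,  1.        ]])}
{'camera_matrix': array([[396.49525459,   0.        , 282.71913721],
       [  0.        , 396.49525459, 208.13001552],
       [  0.        ,   0.        ,   1.        ]]), 'D': array([-0.08787327,  0.        ,  0.        ,  0.        ,  0.        ]), 'world_from_camera': array([[-0.93780831,  0.17067574, -0.30230013,  0.22102468],
       [-0.34715046, -0.46472656,  0.81456478,  0.86704896],
       [-0.00146045,  0.86884925,  0.49507459,  0.69455837],
       [ 0.        ,  0.        ,  0.        ,  1.        ]])}
{'time_s': 0.1, 'q': array([-1.46829990e+00,  1.81473587e-01,  1.60790344e+00, -5.66779093e-07,
        1.35380099e+00, -2.06303445e-01]), 'dq': array([-1.46802582e-03, -9.33847106e-04, -4.92921936e-03, -5.03758161e-04,
       -2.12746132e-05, -1.00930510e-03]), 'joint_efforts': array([ 1.42535205e-04, -4.45877695e+01, -3.52238917e+01, -3.27225462e-04,
        4.04027727e-03,  5.47338047e-06]), 'eef_pos': array([ 0.17471326, -0.54728424,  0.22407262]), 'eef_rot': array([-7.91626055e-04,  9.88103671e-01,  1.53787215e-01,  4.08480371e-05]), 'wrist_force': array([ 0.35508786,  0.4654041 , -0.29776345]), 'torque': array([-0.03363887,  0.00610618,  0.04516849]), 'grasp_force': 0.0, 'opening': 0.9990374302377739} 0.019
```

View pics/t0.png

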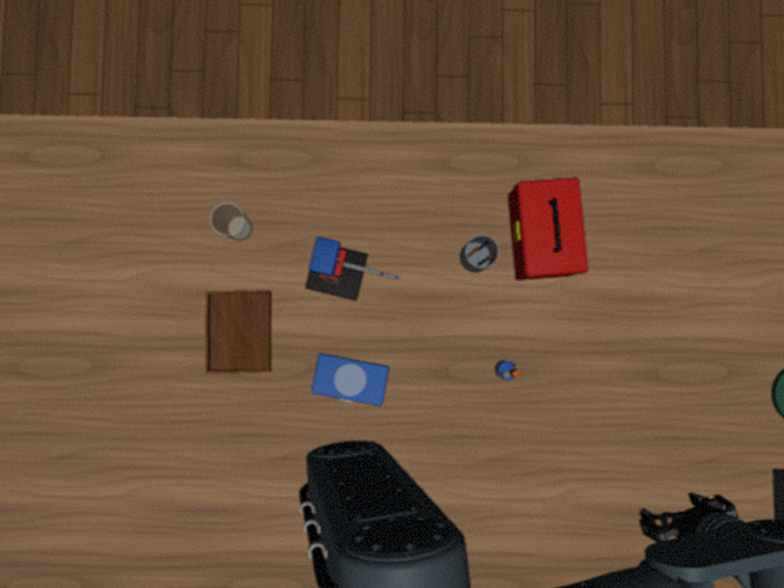

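View pics/s0.png

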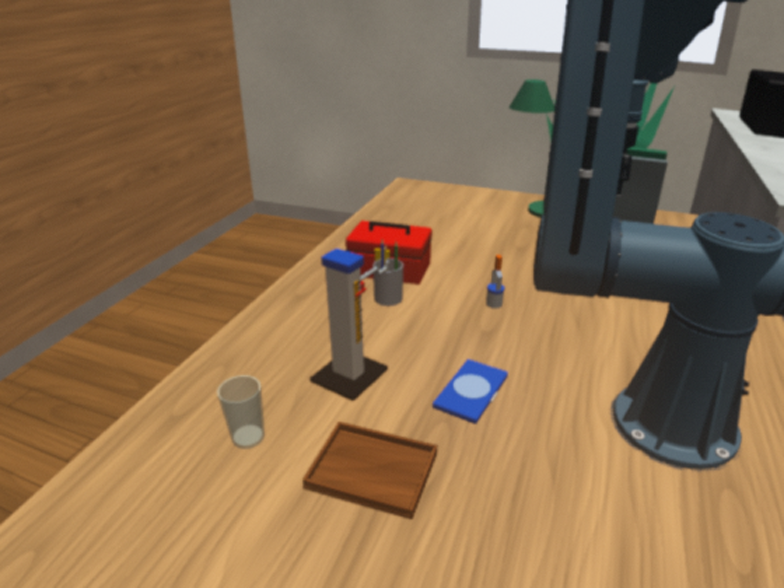

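The top view shows the canister at about (508,370), the scale hook from (345,265) to (397,277) and the tray at (239,331). In the side view the canister is at (496,285), the scale at (345,320) and the tray at (370,468). All are 1.4x pixels. Next I'll take enlarged crops.

```bash
python3 - <<'E'
from h import *
t=ctrl.camera('top')[:,:,::-1];s=ctrl.camera('side')[:,:,::-1]
def c(im,x,y,w,h,f):return cv2.resize(im[y:y+h,x:x+w],None,fx=f,fy=f,interpolation=cv2.INTER_CUBIC)
a=np.vstack([np.hstack([c(t,342,246,40,30,10),c(t,210,160,80,60,5)]),np.hstack([c(s,334,176,40,30,10)*1,c(s,215,170,80,60,5)])])
cv2.imwrite('pics/c1.png',a)
b=np.hstack([c(s,334,176,40,60,10),c(t,140,200,80,120,5)])
cv2.imwrite('pics/c2.png',b)
E
```

```text
(no output)
```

View pics/c1.png

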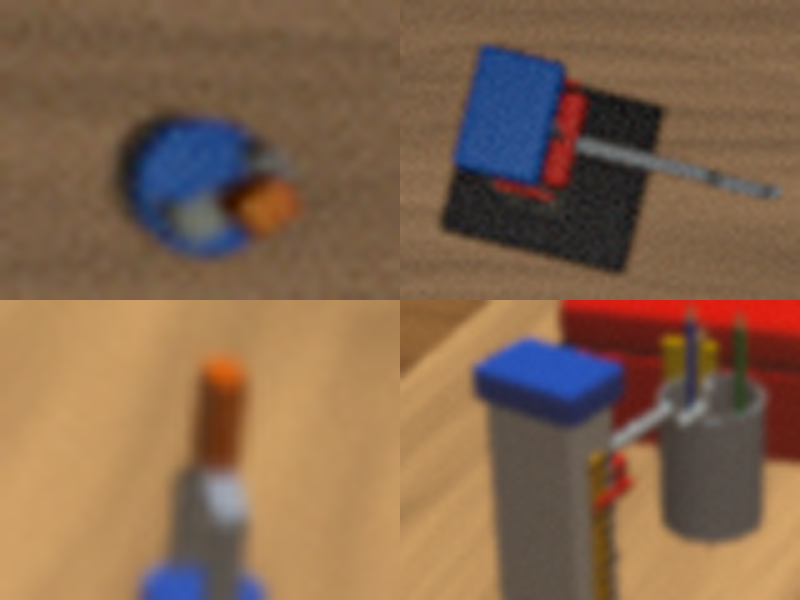

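View pics/c2.png

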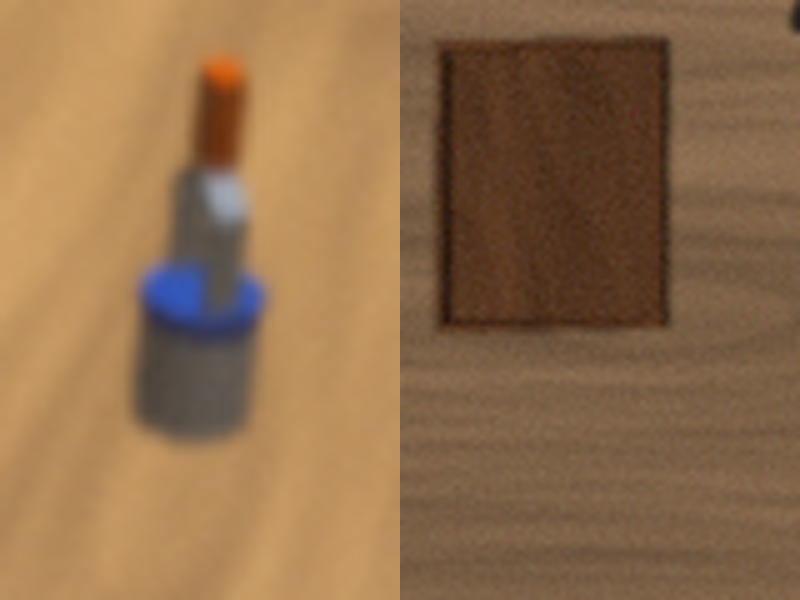

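The crops show the canister lid centre at top pixel (361,264.5), and the bail running from (369,261) to (361.5,267.5). The hook tip is at top pixel (285.4,198.2). In the side view, the tab top is at (356,182.5) and the hook tip at about (272,192). Next I'll compute poses and check them with a projected model.

```bash
python3 - <<'E'
from h import *
T=lambda x,y,f,ox,oy:(ox+(x+.5)/f-.5,oy+(y+.5)/f-.5)
ct=lambda x,y:T(x,y,10,342,246); st=lambda x,y:T(x-400,y,5,210,160)
cs=lambda x,y:T(x,y,10,334,176); ss=lambda x,y:T(x-400,y-300,5,215,170)
tt=lambda x,y:T(x-400,y,5,140,200)
np.set_printoptions(precision=4,suppress=True)
print('lid top',atz('top',*ct(195,187),.05),'lid side',atz('side',*cs(203,300),.05))
print('bottom side',atz('side',*cs(192,405),0.0))
print('tab',tri(ct(278,206),cs(222,70)))
print('tabtop',atz('top',*ct(278,206),.132),atz('side',*cs(223,70),.132))
tip=atz('top',*st(775,191),.201);w0=atz('top',*st(582,146),.199)
print('tip',tip,'w0',w0, tri(st(775,191),ss(686,418)))
d=w0-tip;print('yaw wire',np.degrees(np.arctan2(d[1],d[0])))
F=[atz('top',*st(*p),.012) for p in((663,105),(625,271),(443,230))]
print('foot',F,[np.linalg.norm(F[i+1]-F[i]) for i in(0,1)])
for i in(0,1):
  e=F[i+1]-F[i];print(np.degrees(np.arctan2(e[1],e[0])))
cap=[atz('top',*st(*p),.268) for p in((482,45),(565,65),(541,184),(455,163))]
print('cap',cap,np.mean(cap,0))
C=[atz('top',*tt(*p),.022) for p in((438,40),(668,38),(668,327),(437,328))]
print('tray',C,np.mean(C,0))
E
```

```text
lid top [ 0.3995 -0.3     0.05  ] lid side [ 0.3983 -0.2914  0.05  ]
bottom side [ 0.4009 -0.307   0.    ]
tab (array([ 0.4007, -0.3063,  0.1279]), np.float64(0.002192008982123298))
tabtop [ 0.3999 -0.3056  0.132 ] [ 0.4001 -0.2974  0.132 ]
tip [ 0.5842 -0.0625  0.201 ] w0 [0.6073 0.0409 0.199 ] (array([ 0.5923, -0.0613,  0.1734]), np.float64(0.011764220373691544))
yaw wire 77.4126953298987
foot [array([0.6552, 0.0028, 0.012 ]), array([0.5505, 0.0252, 0.012 ]), array([0.5748, 0.1391, 0.012 ])] [np.float64(0.10702997729433146), np.float64(0.11646013277644594)]
167.93999087442728
77.93326854152788
cap [array([0.6497, 0.0872, 0.268 ]), array([0.6402, 0.0455, 0.268 ]), array([0.5801, 0.0565, 0.268 ]), array([0.5901, 0.0996, 0.268 ])] [0.615  0.0722 0.268 ]
tray [array([0.5654, 0.3561, 0.022 ]), array([0.5683, 0.2148, 0.022 ]), array([0.3906, 0.2106, 0.022 ]), array([0.3888, 0.3514, 0.022 ])] [0.4783 0.2832 0.022 ]
```

```bash
cat > ov.py <<'E'
from h import *
def box(lo,hi):
    c=np.array([[x,y,z] for z in(lo[2],hi[2]) for x,y in((lo[0],lo[1]),(hi[0],lo[1]),(hi[0],hi[1]),(lo[0],hi[1]))])
    return [np.vstack([c[:4],c[:1]]),np.vstack([c[4:],c[4:5]])]+[c[[i,i+4]] for i in range(4)]
def circ(r,z):
    a=np.linspace(0,2*np.pi,40);return np.c_[r*np.cos(a),r*np.sin(a),0*a+z]
def can():
    o=[circ(.02,0),circ(.02,.05)]+box((-.006,-.008,.096),(.006,.008,.132))
    for x in(-.006,.006):
        o.append(np.array([[x,-.0175,.05],[x,-.0175,.088],[x,-.004,.096],[x,.004,.096],[x,.0175,.088],[x,.0175,.05]]))
        o.append(np.array([[x,-.0135,.05],[x,-.0135,.085],[x,0,.0938],[x,.0135,.085],[x,.0135,.05]]))
    return o
def scale(h=.185):
    w=np.array([[-.018,0,.016+h],[-.018,0,h],[.014,0,h],[.022,0,.014+h],[.09,0,.014+h]])
    return [w]+box((.06,-.055,0),(.18,.055,.012))+box((.105,-.028,.012),(.14,.028,.268))
def pose(segs,x,y,z,yaw,Rm=None):
    M=R.from_euler('z',yaw,degrees=True).as_matrix();return [s@M.T+[x,y,z] for s in segs]
def draw(cam,im,x0,y0,w,h,f,segs,col=(0,255,0)):
    p=cv2.resize(im[y0:y0+h,x0:x0+w],None,fx=f,fy=f,interpolation=cv2.INTER_CUBIC)
    for s in segs:
        q=(proj(cam,s)-[x0,y0]+.5)*f-.5
        cv2.polylines(p,[np.round(q).astype(np.int32)],False,col,1,cv2.LINE_AA)
    return p
E
python3 - <<'E'
from ov import *
t=ctrl.camera('top')[:,:,::-1];s=ctrl.camera('side')[:,:,::-1]
P=(.3995,-.301,0)
S=pose(scale(),.5895,-.0455,0,77.7)
pan=[]
for y in(30,42,54):
    c=pose(can(),*P,y)
    pan.append(np.vstack([draw('top',t,350,253,25,25,8,c),draw('side',s,341,179,25,50,8,c)]))
sc=np.vstack([draw('top',t,215,155,80,80,2.5,S)[:200],draw('side',s,220,170,80,160,2.5,S)])
cv2.imwrite('pics/o1.png',np.hstack(pan+[sc]))
E
```

```text
(no output)
```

View pics/o1.png

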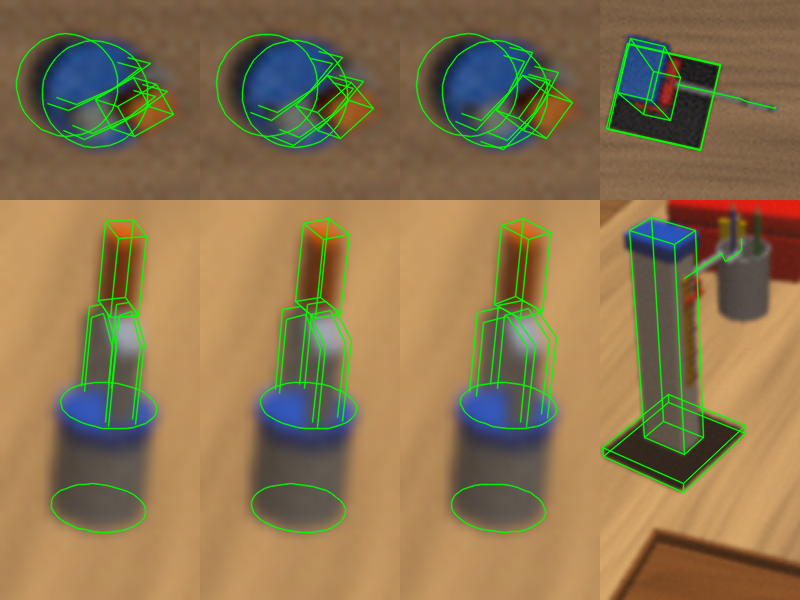

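The scale overlay fits both views, with the seat at (0.5895,-0.0455) and yaw 77.7°. The canister fits yaw of about 28°, with its position near (0.400,-0.302). The first move goes to a hover above the tab.

```bash
cat >> h.py <<'E'
def delta(P,yaw):
    o=ctrl.get_obs();q=o["eef_rot"];M=R.from_quat([q[1],q[2],q[3],q[0]])
    G=R.from_euler('z',yaw,degrees=True)*R.from_quat([1,0,0,0])
    print('xyz cm',np.round(M.inv().apply(np.array(P)-o["eef_pos"])*100,2),'dr',np.round(np.degrees((M.inv()*G).as_rotvec())/6,2),'F',np.round(o["wrist_force"],2),'t',o["time_s"],'pos',np.round(o["eef_pos"],4))
E
python3 - <<'E'
from h import *
delta((.400,-.302,.19),28)
print(atz('top',343,180,.1),atz('top',394,163,.138))
E
```

```text
xyz cm [ 28.92 -16.55   3.47] dr [-0.01 -0.   -1.72] F [-0.68 -0.95  0.41] t 0.3 pos [ 0.1748 -0.5476  0.2246]
[ 0.64810677 -0.23640153  0.1       ] [ 0.69354435 -0.37576251  0.138     ]
```

Request:
{"op": "send_rows", "data": {"dr": [[0,0,-0.2],[0,0,-0.5],[0,0,-0.8],[0,0,-1.1],[0,0,-1.4],[0,0,-1.6],[0,0,-1.72],[0,0,-1.72]], "xyz": [[2.5,-1.5,0],[7,-4,0],[12,-7,0.3],[17.5,-10,0.8],[22.5,-13,1.5],[26.5,-15.2,2.5],[28.4,-16.3,3.2],[28.9,-16.55,3.5]], "jaw": [80,70,60,60,60,60,60,60]}}

```text
time_s: 1.3
eef_pos: [0.4004, -0.3011, 0.1895]
eef_rot: [-0.0, 0.97, 0.243, -0.0]
wrist_force: [-0.6, 0.4, 0.1]
opening: 0.598
grasp_force: 0.0
```

```bash
python3 - <<'E'
from ov import *
s=ctrl.camera('side')[:,:,::-1];t=ctrl.camera('top')[:,:,::-1]
delta((.400,-.302,.118),28)
c=pose(can(),.400,-.302,0,28);c2=pose(can(),.400,-.302,0,20)
cv2.imwrite('pics/g1.png',np.hstack([draw('side',s,325,150,60,80,6,c),cv2.resize(draw('side',s,335,175,40,60,8,c2),(320,480))]))
E
```

```text
xyz cm [ 0.03 -0.    7.17] dr [-0.    0.    0.01] F [-0.79  0.37  0.19] t 1.4 pos [ 0.3997 -0.3022  0.1897]
```

View pics/g1.png

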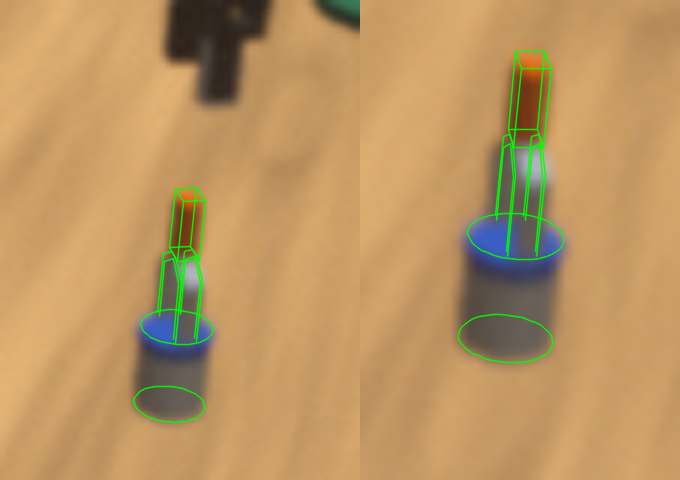

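The overlay at 28° fits well and 20° is too narrow, so I'll use 29° and descend to the tab.

Request:
{"op": "send_rows", "data": {"dr": [[0,0,-0.2],[0,0,-0.2],[0,0,-0.2],[0,0,-0.2],[0,0,-0.2],[0,0,-0.2],[0,0,-0.2],[0,0,-0.2]], "xyz": [[0,0,1],[0,0,2.5],[0,0,4],[0,0,5.3],[0,0,6.3],[0,0,6.8],[0,0,7.0],[0,0,7.0]], "jaw": [60,60,60,60,60,60,60,60]}}

```text
time_s: 2.4
eef_pos: [0.4, -0.3025, 0.1201]
eef_rot: [0.0, 0.968, 0.252, 0.0]
wrist_force: [0.3, 0.8, -0.4]
opening: 0.598
grasp_force: 0.0
```

Request:
{"op": "send_rows", "data": {"dr": [[0,0,0],[0,0,0],[0,0,0],[0,0,0],[0,0,0],[0,0,0],[0,0,0],[0,0,0]], "xyz": [[0,0,0],[0,0,0],[0,0,0],[0,0,0],[0,0,0],[0,0,0],[0,0,0],[0,0,0]], "jaw": [50,40,32,26,20,15,10,10]}}

```text
time_s: 3.4
eef_pos: [0.4, -0.3027, 0.1202]
eef_rot: [0.0, 0.968, 0.252, 0.0]
wrist_force: [0.5, -2.7, 3.5]
opening: 0.153
grasp_force: 58.7
```

```bash
cat >> h.py <<'E'
def avgF(n=15):
    f=[]
    for i in range(n): ctrl.camera('top'); f.append(ctrl.get_obs()["wrist_force"])
    f=np.array(f);print('Fmean',f.mean(0).round(3),'sd',f.std(0).round(3))
E
python3 - <<'E'
from h import *
avgF(12);delta((.4,-.302,.24),28);o=ctrl.get_obs();print(o["opening"],o["grasp_force"])
E
```

```text
Fmean [-0.221 -0.919  4.895] sd [0.426 0.35  0.74 ]
xyz cm [  0.03  -0.05 -11.98] dr [ 0.01 -0.    0.2 ] F [-0.58 -0.59  5.01] t 4.0 pos [ 0.4    -0.3026  0.1202]
0.15183178753618237 58.866693964228034
```

Request:
{"op": "send_rows", "data": {"dr": [[0,0,0],[0,0,0],[0,0,0],[0,0,0],[0,0,0],[0,0,0],[0,0,0],[0,0,0]], "xyz": [[0,0,-0.3],[0,0,-1.2],[0,0,-2.8],[0,0,-4.8],[0,0,-7],[0,0,-9],[0,0,-10.5],[0,0,-11.5]], "jaw": [10,10,10,10,10,10,10,10]}}

```text
time_s: 5.0
eef_pos: [0.3999, -0.3024, 0.236]
eef_rot: [0.0, 0.968, 0.252, 0.0]
wrist_force: [-0.1, 0.3, -4.6]
opening: 0.153
grasp_force: 58.7
```

```bash
python3 - <<'E'
from ov import *
s=ctrl.camera('side')[:,:,::-1];t=ctrl.camera('top')[:,:,::-1]
delta((.50,-.12,.2405),55)
o=ctrl.get_obs();print(o["opening"],o["grasp_force"]);p=o["eef_pos"]
c=pose(can(),p[0],p[1],p[2]-.12,29)
a=cv2.resize(s[130:210,320:380],None,fx=6,fy=6,interpolation=2)
cv2.imwrite('pics/g2.png',np.hstack([a,draw('side',s,320,130,60,80,6,c)]))
E
```

```text
xyz cm [ 17.63 -11.08  -0.46] dr [ 0.02  0.   -4.3 ] F [ 0.71 -0.12 -5.62] t 5.1 pos [ 0.4002 -0.3027  0.2361]
0.15080974418930174 58.732485584914684
```

View pics/g2.png

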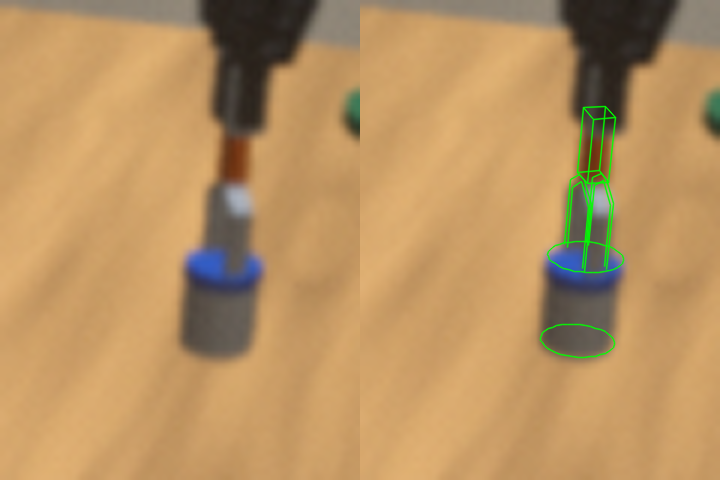

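The canister is held upright with the grip intact, and it weighs about 5 N. Next I'll move to the waypoint and then to the pre-hook point.

Request:
{"op": "send_rows", "data": {"dr": [[0,0,-0.3],[0,0,-0.9],[0,0,-1.6],[0,0,-2.4],[0,0,-3.2],[0,0,-3.8],[0,0,-4.2],[0,0,-4.3]], "xyz": [[1.2,-0.75,-0.1],[3.6,-2.3,-0.3],[6.8,-4.3,-0.46],[10,-6.3,-0.46],[13,-8.2,-0.46],[15.6,-9.8,-0.46],[17.1,-10.75,-0.46],[17.63,-11.08,-0.46]], "jaw": [10,10,10,10,10,10,10,10]}}

```text
time_s: 6.1
eef_pos: [0.4997, -0.1184, 0.2389]
eef_rot: [-0.0, 0.886, 0.463, -0.0]
wrist_force: [-0.3, 0.3, -6.0]
opening: 0.156
grasp_force: 58.7
```

```bash
python3 - <<'E'
from h import *
delta((.5789,-.0944,.2405),77.7)
E
```

```text
xyz cm [ 6.5   5.13 -0.16] dr [-0.01  0.   -3.76] F [-0.31  0.33 -5.98] t 6.1 pos [ 0.4997 -0.1184  0.2389]
```

Request:
{"op": "send_rows", "data": {"dr": [[0,0,-0.5],[0,0,-1.2],[0,0,-1.9],[0,0,-2.6],[0,0,-3.2],[0,0,-3.6],[0,0,-3.76],[0,0,-3.76]], "xyz": [[0.6,0.5,0],[1.7,1.4,0],[3,2.4,0],[4.3,3.4,0],[5.4,4.3,0],[6.2,4.9,0],[6.5,5.1,0],[6.5,5.13,0]], "jaw": [10,10,10,10,10,10,10,10]}}

```text
time_s: 7.1
eef_pos: [0.5787, -0.0959, 0.2393]
eef_rot: [-0.0, 0.78, 0.626, -0.0]
wrist_force: [-0.5, -0.3, -4.7]
opening: 0.152
grasp_force: 58.7
```

```bash
python3 - <<'E'
from ov import *
avgF(24)
s=ctrl.camera('side')[:,:,::-1];t=ctrl.camera('top')[:,:,::-1]
delta((.5895,-.0455,.2405),77.7)
p=ctrl.get_obs()["eef_pos"]
c=pose(can(),p[0],p[1],p[2]-.12,77.7)+pose(scale()[:1],.5895,-.0455,0,77.7)
x,y=proj('side',p)[0].astype(int);X,Y=proj('top',p)[0].astype(int)
a=cv2.resize(s[y-20:y+80,x-50:x+30],None,fx=5,fy=5,interpolation=2)
cv2.imwrite('pics/g3.png',np.hstack([a,draw('side',s,x-50,y-20,80,100,5,c)]))
E
```

```text
Fmean [ 0.101  0.026 -4.948] sd [0.585 0.521 0.474]
xyz cm [ 5.13 -0.04 -0.1 ] dr [-0.    0.   -0.02] F [-0.56  0.16 -5.37] t 8.4 pos [ 0.5789 -0.0957  0.2395]
```

View pics/g3.png

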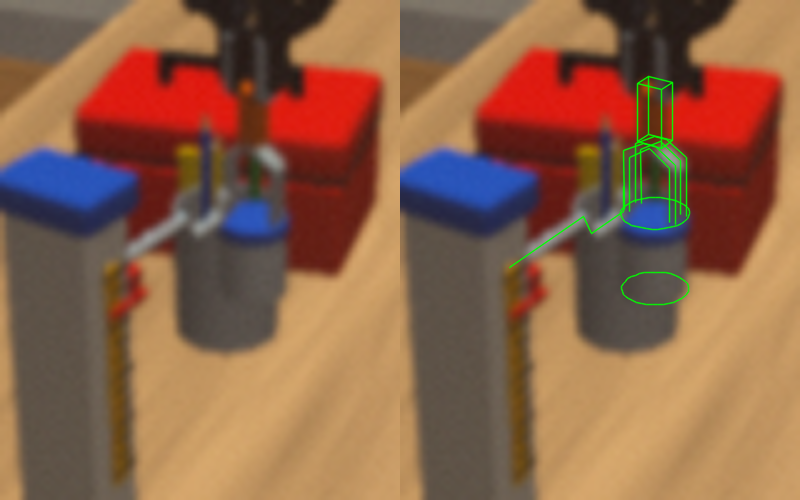

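The canister sits in line with the hook, about 2–3 mm lower than modelled, and weighs about 4.95 N. I'll insert it over the tip, raised 3 mm.

Request:
{"op": "send_rows", "data": {"dr": [[0,0,0],[0,0,0],[0,0,0],[0,0,0],[0,0,0],[0,0,0],[0,0,0],[0,0,0]], "xyz": [[0.3,0,-0.2],[1,0,-0.3],[1.9,0,-0.3],[2.8,0,-0.3],[3.7,0,-0.3],[4.5,0,-0.3],[5.0,0,-0.3],[5.1,0,-0.3]], "jaw": [10,10,10,10,10,10,10,10]}}

```text
time_s: 9.4
eef_pos: [0.5899, -0.0455, 0.2425]
eef_rot: [-0.0, 0.779, 0.627, -0.0]
wrist_force: [0.2, 0.1, -5.2]
opening: 0.153
grasp_force: 58.7
```

```bash
python3 - <<'E'
from ov import *
s=ctrl.camera('side')[:,:,::-1]
delta((.5895,-.0455,.216),77.7)
p=ctrl.get_obs()["eef_pos"]
c=pose(can(),p[0],p[1],p[2]-.12,77.7)+pose(scale()[:1],.5895,-.0455,0,77.7)
x,y=proj('side',p)[0].astype(int)
a=cv2.resize(s[y-10:y+65,x-30:x+20],None,fx=8,fy=8,interpolation=2)
cv2.imwrite('pics/g4.png',np.hstack([a,draw('side',s,x-30,y-10,50,75,8,c)]))
E
```

```text
xyz cm [ 0.01 -0.04  2.65] dr [-0.    0.   -0.02] F [-0.32  0.47 -5.57] t 9.45 pos [ 0.5899 -0.0457  0.2425]
```

View pics/g4.png

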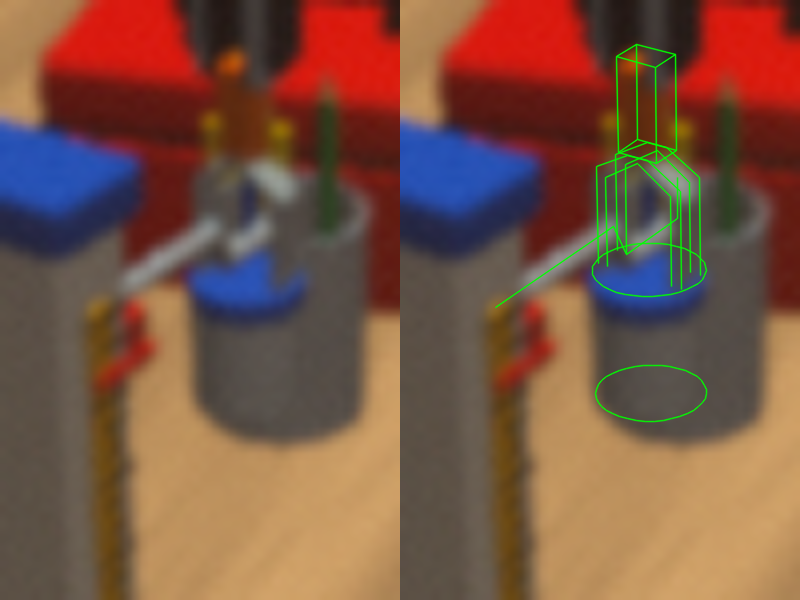

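The bail is threaded over the hook, with the wire passing through the window. I'll descend gently.

Request:
{"op": "send_rows", "data": {"dr": [[0,0,0],[0,0,0],[0,0,0],[0,0,0],[0,0,0],[0,0,0],[0,0,0],[0,0,0]], "xyz": [[0,0,0.3],[0,0,0.8],[0,0,1.3],[0,0,1.7],[0,0,2.0],[0,0,2.2],[0,0,2.4],[0,0,2.6]], "jaw": [10,10,10,10,10,10,10,10]}}

```text
time_s: 10.45
eef_pos: [0.59, -0.0459, 0.2165]
eef_rot: [0.0, 0.779, 0.626, 0.0]
wrist_force: [-0.5, 0.1, -5.3]
opening: 0.148
grasp_force: 58.8
```

Request:
{"op": "send_rows", "data": {"dr": [[0,0,0],[0,0,0],[0,0,0],[0,0,0],[0,0,0],[0,0,0],[0,0,0],[0,0,0]], "xyz": [[0,0,0.2],[0,0,0.5],[0,0,0.9],[0,0,1.4],[0,0,1.9],[0,0,2.4],[0,0,2.8],[0,0,3.0]], "jaw": [10,10,10,10,10,10,10,10]}}

```text
time_s: 11.45
eef_pos: [0.5898, -0.0459, 0.1863]
eef_rot: [-0.0, 0.779, 0.626, -0.0]
wrist_force: [-1.7, 0.9, -1.2]
opening: 0.154
grasp_force: 59.1
```

```bash
python3 - <<'E'
from h import *
avgF(16);delta((.5895,-.0455,.17),77.7)
E
```

```text
Fmean [-1.299  0.591 -1.878] sd [0.38  0.507 0.404]
xyz cm [ 0.03 -0.04  1.65] dr [-0.    0.   -0.02] F [-1.69  0.44 -2.43] t 12.25 pos [ 0.5899 -0.0459  0.1865]
```

The hook carries about 3.1 N. The 1.4 N side force shows the wire sitting off-centre on the V roof, so I'll shift along tool -y.

Request:
{"op": "send_rows", "data": {"dr": [[0,0,0],[0,0,0],[0,0,0],[0,0,0],[0,0,0],[0,0,0],[0,0,0],[0,0,0]], "xyz": [[0,-0.05,0],[0,-0.1,0],[0,-0.15,0],[0,-0.2,0],[0,-0.2,0],[0,-0.2,0],[0,-0.2,0],[0,-0.2,0]], "jaw": [10,10,10,10,10,10,10,10]}}

```text
time_s: 13.25
eef_pos: [0.5881, -0.0456, 0.1866]
eef_rot: [0.0, 0.78, 0.626, 0.0]
wrist_force: [2.5, -0.1, -1.9]
opening: 0.152
grasp_force: 59.2
```

```bash
python3 - <<'E'
from h import *
avgF(16);delta((.5895,-.0455,.17),77.7)
E
```

```text
Fmean [ 1.911 -0.205 -1.676] sd [0.516 0.567 0.447]
xyz cm [0.03 0.15 1.65] dr [ 0.    0.   -0.02] F [ 1.52  0.85 -1.76] t 14.05 pos [ 0.588  -0.0455  0.1865]
```

The side force flipped sign, so the centre lies between the two positions. I'll move back 1.1 mm and lower a further 14 mm.

Request:
{"op": "send_rows", "data": {"dr": [[0,0,0],[0,0,0],[0,0,0],[0,0,0],[0,0,0],[0,0,0],[0,0,0],[0,0,0]], "xyz": [[0,0.06,0.1],[0,0.11,0.3],[0,0.11,0.6],[0,0.11,0.9],[0,0.11,1.15],[0,0.11,1.3],[0,0.11,1.4],[0,0.11,1.4]], "jaw": [10,10,10,10,10,10,10,10]}}

```text
time_s: 15.05
eef_pos: [0.5888, -0.0457, 0.1724]
eef_rot: [-0.0, 0.779, 0.626, -0.0]
wrist_force: [-2.1, 0.5, 0.0]
opening: 0.151
grasp_force: 59.4
```

```bash
python3 - <<'E'
from h import *
avgF(24);delta((.5895,-.0455,.17),77.7)
E
```

```text
Fmean [-2.726  0.474 -0.329] sd [0.578 0.289 0.453]
xyz cm [0.03 0.05 0.25] dr [-0.    0.   -0.02] F [-2.93  0.66 -0.09] t 16.25 pos [ 0.589  -0.0457  0.1725]
```

Request:
{"op": "send_rows", "data": {"dr": [[0,0,0],[0,0,0],[0,0,0],[0,0,0],[0,0,0],[0,0,0],[0,0,0],[0,0,0]], "xyz": [[0,-0.03,0.1],[0,-0.06,0.2],[0,-0.06,0.3],[0,-0.06,0.3],[0,-0.06,0.3],[0,-0.06,0.3],[0,-0.06,0.3],[0,-0.06,0.3]], "jaw": [10,10,10,10,10,10,10,10]}}

```text
time_s: 17.25
eef_pos: [0.5885, -0.0456, 0.1696]
eef_rot: [0.0, 0.779, 0.626, 0.0]
wrist_force: [-0.0, 0.4, 0.6]
opening: 0.15
grasp_force: 59.3
```

```bash
python3 - <<'E'
from h import *
avgF(24);delta((.5895,-.0455,.17),77.7)
E
```

```text
Fmean [-0.074  0.172  0.075] sd [0.616 0.439 0.527]
xyz cm [ 0.03  0.1  -0.05] dr [ 0.    0.   -0.02] F [-0.36 -0.21 -0.81] t 18.45 pos [ 0.5885 -0.0456  0.1695]
```

The forces are all about zero, so the spring carries the full load. I'll release slowly.

Request:
{"op": "send_rows", "data": {"dr": [[0,0,0],[0,0,0],[0,0,0],[0,0,0],[0,0,0],[0,0,0],[0,0,0],[0,0,0]], "xyz": [[0,0,0],[0,0,0],[0,0,0],[0,0,0],[0,0,0],[0,0,0],[0,0,0],[0,0,0]], "jaw": [13,15,17,20,24,29,35,40]}}

```text
time_s: 19.45
eef_pos: [0.5884, -0.0456, 0.1695]
eef_rot: [-0.0, 0.779, 0.626, -0.0]
wrist_force: [0.0, 1.0, -0.2]
opening: 0.4
grasp_force: 0.0
```

Request:
{"op": "send_rows", "data": {"dr": [[0,0,0],[0,0,0],[0,0,0],[0,0,0],[0,0,0],[0,0,0],[0,0,0],[0,0,0]], "xyz": [[0,0,0],[0,0,0],[0,0,0],[0,0,0],[0,0,0],[0,0,0],[0,0,0],[0,0,0]], "jaw": [45,45,45,45,45,45,45,45]}}

```text
time_s: 20.45
eef_pos: [0.5884, -0.0456, 0.1695]
eef_rot: [-0.0, 0.779, 0.626, 0.0]
wrist_force: [0.3, -0.8, -0.6]
opening: 0.454
grasp_force: 0.0
```

```bash
python3 - <<'E'
from ov import *
ims=[]
for k in range(16):
    s=ctrl.camera('side')[:,:,::-1]; ims.append(s.astype(np.float32))
p=ctrl.get_obs()["eef_pos"];x,y=proj('side',p)[0].astype(int)
d=[np.abs(cv2.GaussianBlur(ims[i]-ims[0],(5,5),0))[y-10:y+60,x-30:x+30].mean().round(2) for i in range(1,16)];print(d)
delta((.5895,-.0455,.17),77.7);print(ctrl.get_obs()['opening'])
a=lambda im:cv2.resize(im.clip(0,255).astype(np.uint8)[y-15:y+60,x-30:x+20],None,fx=8,fy=8,interpolation=2)
cv2.imwrite('pics/g5.png',np.hstack([a(np.mean(ims[:4],0)),a(np.mean(ims[-4:],0))]))
E
```

```text
[np.float32(0.32), np.float32(0.34), np.float32(0.39), np.float32(0.39), np.float32(0.41), np.float32(0.41), np.float32(0.41), np.float32(0.38), np.float32(0.38), np.float32(0.36), np.float32(0.36), np.float32(0.37), np.float32(0.4), np.float32(0.41), np.float32(0.41)]
xyz cm [ 0.03  0.1  -0.05] dr [ 0.   -0.   -0.02] F [-0.17  0.41 -1.06] t 21.25 pos [ 0.5884 -0.0456  0.1695]
0.45155509890225
```

View pics/g5.png

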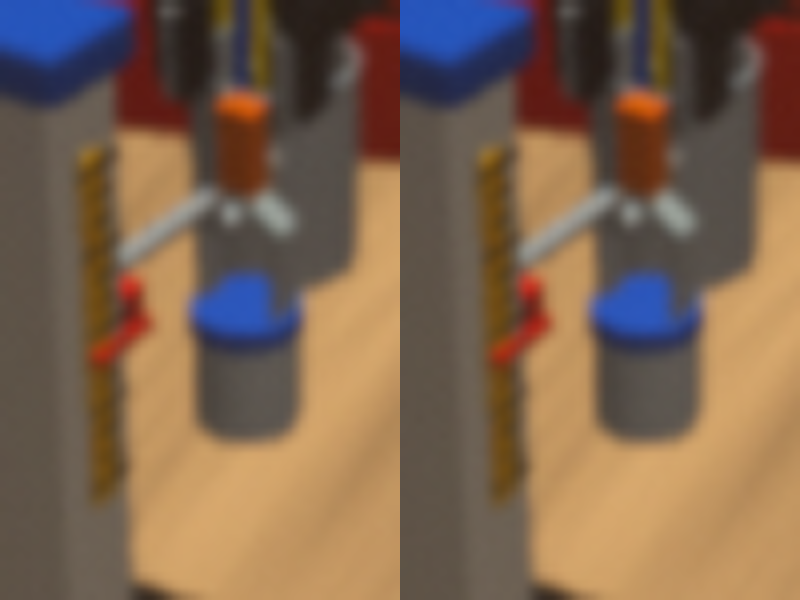

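The canister hangs free and still on the hook. I'll hold for two more seconds, then regrip slowly.

Request:
{"op": "send_rows", "data": {"dr": [[0,0,0],[0,0,0],[0,0,0],[0,0,0],[0,0,0],[0,0,0],[0,0,0],[0,0,0]], "xyz": [[0,0,0],[0,0,0],[0,0,0],[0,0,0],[0,0,0],[0,0,0],[0,0,0],[0,0,0]], "jaw": [45,45,45,45,45,45,45,45]}}

```text
time_s: 22.25
eef_pos: [0.5884, -0.0456, 0.1695]
eef_rot: [-0.0, 0.779, 0.626, -0.0]
wrist_force: [-0.4, 0.2, 0.2]
opening: 0.452
grasp_force: 0.0
```

Request:
{"op": "send_rows", "data": {"dr": [[0,0,0],[0,0,0],[0,0,0],[0,0,0],[0,0,0],[0,0,0],[0,0,0],[0,0,0]], "xyz": [[0,0,0],[0,0,0],[0,0,0],[0,0,0],[0,0,0],[0,0,0],[0,0,0],[0,0,0]], "jaw": [45,45,45,45,45,45,45,45]}}

```text
time_s: 23.25
eef_pos: [0.5884, -0.0456, 0.1695]
eef_rot: [-0.0, 0.779, 0.626, -0.0]
wrist_force: [-0.3, -0.1, 0.3]
opening: 0.448
grasp_force: 0.0
```

Request:
{"op": "send_rows", "data": {"dr": [[0,0,0],[0,0,0],[0,0,0],[0,0,0],[0,0,0],[0,0,0],[0,0,0],[0,0,0]], "xyz": [[0,0,0],[0,0,0],[0,0,0],[0,0,0],[0,0,0],[0,0,0],[0,0,0],[0,0,0]], "jaw": [40,35,30,26,23,21,19,17]}}

```text
time_s: 24.25
eef_pos: [0.5884, -0.0456, 0.1695]
eef_rot: [0.0, 0.779, 0.626, 0.0]
wrist_force: [-0.2, 0.2, -0.3]
opening: 0.178
grasp_force: 19.4
```

Request:
{"op": "send_rows", "data": {"dr": [[0,0,0],[0,0,0],[0,0,0],[0,0,0],[0,0,0],[0,0,0],[0,0,0],[0,0,0]], "xyz": [[0,0,0],[0,0,0],[0,0,0],[0,0,0],[0,0,0],[0,0,0],[0,0,0],[0,0,0]], "jaw": [15,14,13,12,10,10,10,10]}}

```text
time_s: 25.25
eef_pos: [0.5884, -0.0456, 0.1695]
eef_rot: [-0.0, 0.779, 0.626, 0.0]
wrist_force: [-0.2, 0.0, 1.0]
opening: 0.152
grasp_force: 58.6
```

Request:
{"op": "send_rows", "data": {"dr": [[0,0,0],[0,0,0],[0,0,0],[0,0,0],[0,0,0],[0,0,0],[0,0,0],[0,0,0]], "xyz": [[0,0,-0.2],[0,0,-0.6],[0,0,-1.1],[0,0,-1.7],[0,0,-2.3],[0,0,-2.8],[0,0,-3.2],[0,0,-3.5]], "jaw": [10,10,10,10,10,10,10,10]}}

```text
time_s: 26.25
eef_pos: [0.5883, -0.0456, 0.2045]
eef_rot: [-0.0, 0.78, 0.626, -0.0]
wrist_force: [1.2, -1.0, -4.2]
opening: 0.148
grasp_force: 58.6
```

Request:
{"op": "send_rows", "data": {"dr": [[0,0,0],[0,0,0],[0,0,0],[0,0,0],[0,0,0],[0,0,0],[0,0,0],[0,0,0]], "xyz": [[0,0,-0.3],[0,0,-0.6],[0,0,-0.9],[0,0,-1.2],[0,0,-1.6],[0,0,-2.4],[0,0,-3.3],[0,0,-3.8]], "jaw": [10,10,10,10,10,10,10,10]}}

```text
time_s: 27.25
eef_pos: [0.5888, -0.0457, 0.2436]
eef_rot: [0.001, 0.779, 0.626, 0.0]
wrist_force: [-0.0, -0.7, -4.3]
opening: 0.146
grasp_force: 58.6
```

Request:
{"op": "send_rows", "data": {"dr": [[0,0,0],[0,0,0],[0,0,0],[0,0,0],[0,0,0],[0,0,0],[0,0,0],[0,0,0]], "xyz": [[0,0,0],[-0.5,0,0],[-1.3,0,0],[-2.2,0,0],[-3.2,0,0],[-4.3,0,0],[-5.1,0,0],[-5.5,0,0]], "jaw": [10,10,10,10,10,10,10,10]}}

```text
time_s: 28.25
eef_pos: [0.5764, -0.1, 0.2425]
eef_rot: [0.0, 0.78, 0.626, -0.0]
wrist_force: [0.0, 0.3, -5.2]
opening: 0.146
grasp_force: 58.6
```

```bash
python3 - <<'E'
from ov import *
s=ctrl.camera('side')[:,:,::-1]
delta((.43,-.10,.24),77.7);delta((.43,-.1,.24),0)
p=ctrl.get_obs()["eef_pos"]
x,y=proj('side',p)[0].astype(int)
cv2.imwrite('pics/g6.png',cv2.resize(s[y-20:y+80,x-60:x+40],None,fx=5,fy=5,interpolation=2))
E
```

```text
xyz cm [ -3.14 -14.3    0.25] dr [ 0.    0.   -0.03] F [ 0.05 -0.14 -5.39] t 28.3 pos [ 0.5764 -0.1002  0.2425]
xyz cm [ -3.14 -14.3    0.25] dr [ 0.    0.   12.92] F [ 0.05 -0.14 -5.39] t 28.3 pos [ 0.5764 -0.1002  0.2425]
```

View pics/g6.png

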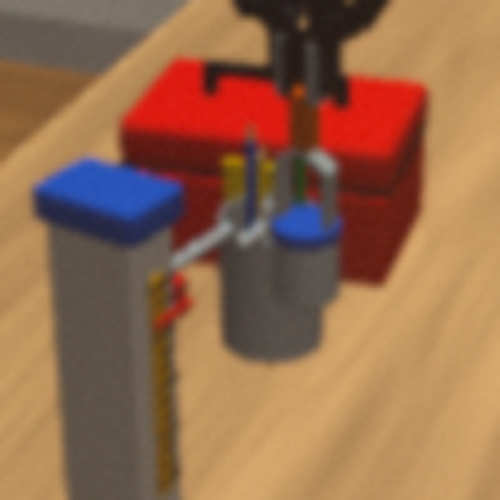

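The canister is off the hook, and the hook is back up. I've now viewed 11 pictures, one over the limit of 10, so I'll view no more. Next is the carry to the tray.

Request:
{"op": "send_rows", "data": {"dr": [[0,0,0],[0,0,0],[0,0,0],[0,0,0],[0,0,0],[0,0,0],[0,0,0],[0,0,0]], "xyz": [[-0.3,-1,0],[-0.8,-3.3,0],[-1.3,-6,0],[-2,-8.8,0],[-2.5,-11.3,0],[-2.9,-13.2,0],[-3.1,-14.1,0],[-3.14,-14.3,0]], "jaw": [10,10,10,10,10,10,10,10]}}

```text
time_s: 29.3
eef_pos: [0.4299, -0.0991, 0.2427]
eef_rot: [0.0, 0.78, 0.626, 0.0]
wrist_force: [0.5, -0.2, -5.2]
opening: 0.149
grasp_force: 58.7
```

```bash
python3 - <<'E'
from h import *
delta((.43,.1,.24),77.7);delta((.478,.283,.18),77.7)
E
```

```text
xyz cm [19.44 -4.28  0.27] dr [ 0.01  0.   -0.02] F [ 0.51 -0.17 -5.18] t 29.3 pos [ 0.4299 -0.0991  0.2427]
xyz cm [38.35 -3.54  6.27] dr [ 0.01  0.   -0.02] F [ 0.51 -0.17 -5.18] t 29.3 pos [ 0.4299 -0.0991  0.2427]
```

Request:
{"op": "send_rows", "data": {"dr": [[0,0,0],[0,0,0],[0,0,0],[0,0,0],[0,0,0],[0,0,0],[0,0,0],[0,0,0]], "xyz": [[1.2,-0.3,0],[3.7,-0.8,0],[6.7,-1.5,0],[9.8,-2.2,0],[12.9,-2.8,0],[16,-3.5,0],[18.6,-4.1,0],[19.5,-4.3,0]], "jaw": [10,10,10,10,10,10,10,10]}}

```text
time_s: 30.3
eef_pos: [0.43, 0.1026, 0.2424]
eef_rot: [-0.0, 0.779, 0.627, 0.0]
wrist_force: [0.2, 1.0, -4.9]
opening: 0.148
grasp_force: 58.7
```

Request:
{"op": "send_rows", "data": {"dr": [[0,0,0],[0,0,0],[0,0,0],[0,0,0],[0,0,0],[0,0,0],[0,0,0],[0,0,0]], "xyz": [[1.2,0,0],[3.7,0.1,0],[6.7,0.2,0.5],[10.2,0.4,1.5],[13.6,0.5,3],[16.4,0.7,4.5],[18.3,0.75,5.7],[18.85,0.76,6.2]], "jaw": [10,10,10,10,10,10,10,10]}}

```text
time_s: 31.3
eef_pos: [0.4781, 0.2835, 0.1793]
eef_rot: [-0.0, 0.779, 0.627, -0.001]
wrist_force: [0.0, 0.1, -4.5]
opening: 0.149
grasp_force: 58.8
```

```bash
python3 - <<'E'
from h import *
avgF(6)
delta((.478,.283,.135),77.7)
E
```

```text
Fmean [-0.036 -0.214 -4.88 ] sd [0.489 0.706 0.645]
xyz cm [ 0.06 -0.07  4.62] dr [ 0.01 -0.   -0.03] F [-0.87  0.38 -3.81] t 31.6 pos [0.4785 0.2823 0.1812]
```

Request:
{"op": "send_rows", "data": {"dr": [[0,0,0],[0,0,0],[0,0,0],[0,0,0],[0,0,0],[0,0,0],[0,0,0],[0,0,0]], "xyz": [[0,0,0.4],[0,0,1.3],[0,0,2.4],[0,0,3.4],[0,0,4.2],[0,0,4.7],[0,0,5.0],[0,0,5.0]], "jaw": [10,10,10,10,10,10,10,10]}}

```text
time_s: 32.6
eef_pos: [0.4781, 0.283, 0.1305]
eef_rot: [-0.0, 0.779, 0.626, -0.0]
wrist_force: [-0.4, -0.8, -5.3]
opening: 0.148
grasp_force: 58.8
```

Request:
{"op": "send_rows", "data": {"dr": [[0,0,0],[0,0,0],[0,0,0],[0,0,0],[0,0,0],[0,0,0],[0,0,0],[0,0,0]], "xyz": [[0,0,0.05],[0,0,0.1],[0,0,0.15],[0,0,0.2],[0,0,0.25],[0,0,0.3],[0,0,0.35],[0,0,0.35]], "jaw": [10,10,10,10,10,10,10,10]}}

```text
time_s: 33.6
eef_pos: [0.4783, 0.283, 0.1272]
eef_rot: [0.0, 0.78, 0.626, 0.0]
wrist_force: [0.0, 0.2, -1.7]
opening: 0.152
grasp_force: 59.0
```

```bash
python3 - <<'E'
from h import *
avgF(8)
delta((.478,.283,.125),77.7)
E
```

```text
Fmean [-0.321 -0.028 -2.754] sd [0.316 0.356 0.504]
xyz cm [-0.   -0.02  0.22] dr [ 0.   -0.   -0.02] F [-0.39  0.53 -2.82] t 34.0 pos [0.4782 0.283  0.1272]
```

It is touching the tray floor, which carries about 2 N. I'll lower a hair more and release.

Request:
{"op": "send_rows", "data": {"dr": [[0,0,0],[0,0,0],[0,0,0],[0,0,0],[0,0,0],[0,0,0],[0,0,0],[0,0,0]], "xyz": [[0,0,0.03],[0,0,0.06],[0,0,0.06],[0,0,0.06],[0,0,0.06],[0,0,0.06],[0,0,0.06],[0,0,0.06]], "jaw": [10,10,10,10,10,10,10,10]}}

```text
time_s: 35.0
eef_pos: [0.4786, 0.2831, 0.1271]
eef_rot: [0.0, 0.779, 0.626, 0.001]
wrist_force: [-1.0, -0.9, 6.1]
opening: 0.147
grasp_force: 60.2
```

Request:
{"op": "send_rows", "data": {"dr": [[0,0,0],[0,0,0],[0,0,0],[0,0,0],[0,0,0],[0,0,0],[0,0,0],[0,0,0]], "xyz": [[0,0,0],[0,0,0],[0,0,0],[0,0,0],[0,0,0],[0,0,0],[0,0,0],[0,0,0]], "jaw": [13,15,17,20,25,32,42,55]}}

```text
time_s: 36.0
eef_pos: [0.4781, 0.2829, 0.1263]
eef_rot: [-0.0, 0.779, 0.626, -0.0]
wrist_force: [-0.4, 0.1, -0.1]
opening: 0.551
grasp_force: 0.0
```

Request:
{"op": "send_rows", "data": {"dr": [[0,0,0],[0,0,0],[0,0,0],[0,0,0],[0,0,0],[0,0,0],[0,0,0],[0,0,0]], "xyz": [[0,0,0],[0,0,-0.4],[0,0,-1.3],[0,0,-2.8],[0,0,-5],[0,0,-7.5],[0,0,-9.5],[0,0,-10]], "jaw": [60,60,60,60,60,60,60,60]}}

```text
time_s: 37.0
eef_pos: [0.4792, 0.2834, 0.2291]
eef_rot: [0.001, 0.779, 0.626, 0.002]
wrist_force: [0.6, -0.5, 0.6]
opening: 0.598
grasp_force: 0.0
```

```bash
python3 - <<'E'
from ov import *
# numeric check: orange tab / blue lid pixels near the predicted upright canister in the side view
s=ctrl.camera('side');hsv=cv2.cvtColor(s,cv2.COLOR_RGB2HSV)
for n,lo,hi,z in(('lid',(105,120,60),(130,255,255),.056),('tab',(3,150,60),(16,255,255),.12)):
    p=proj('side',(.478,.283,z))[0];m=cv2.inRange(hsv,lo,hi);x,y=p.astype(int)
    w=m[y-30:y+30,x-30:x+30];v,u=np.nonzero(w);print(n,p.round(1),(u.mean()+x-30).round(1),(v.mean()+y-30).round(1),len(u))
delta((.478,.283,.125),77.7)
E
```

```text
lid [265.8 316.6] 264.7 318.9 167
tab [265.1 294.8] 260.3 311.3 801
xyz cm [-0.06 -0.12 10.36] dr [ 0.03 -0.02 -0.02] F [-0.2   0.88  0.53] t 37.05 pos [0.479  0.2833 0.2286]
```

```bash
python3 - <<'E'
from ov import *
s=ctrl.camera('side').astype(int)
p=proj('side',[(.478,.283,z) for z in(.138,.12,.106)]);print(p.round(1))
x,y=p[1].astype(int);w=s[y-25:y+20,x-25:x+25]
v,u=np.nonzero((w[...,0]>150)&(w[...,2]<50)&(w[...,1]<120));print(len(u),u.mean()+x-25,v.mean()+y-25) if len(u) else print('none')
for r in range(y-16,y+14,2): print(r,s[r,x-6:x+8:2].tolist())
E
```

```text
[[264.9 288.3]
 [265.1 294.8]
 [265.3 299.7]]
25 264.64 290.04
278 [[68, 50, 36], [153, 115, 72], [203, 157, 101], [204, 158, 103], [200, 155, 100], [208, 163, 106], [214, 168, 109]]
280 [[158, 120, 77], [204, 158, 101], [207, 161, 104], [199, 155, 100], [205, 159, 102], [214, 167, 109], [213, 167, 109]]
282 [[206, 160, 105], [208, 163, 106], [198, 154, 100], [200, 155, 101], [212, 165, 107], [216, 169, 112], [210, 163, 107]]
284 [[207, 161, 104], [202, 157, 103], [195, 150, 98], [207, 162, 104], [216, 168, 110], [213, 167, 109], [207, 161, 106]]
286 [[204, 160, 104], [194, 149, 96], [199, 145, 88], [214, 162, 102], [216, 168, 109], [208, 162, 107], [208, 161, 105]]
288 [[196, 151, 97], [200, 135, 75], [227, 115, 30], [229, 124, 46], [219, 136, 68], [205, 154, 98], [209, 162, 106]]
290 [[188, 144, 91], [182, 98, 43], [219, 96, 9], [230, 105, 3], [221, 99, 13], [190, 128, 75], [212, 165, 109]]
292 [[189, 144, 92], [129, 79, 40], [124, 57, 19], [161, 69, 16], [148, 65, 18], [164, 114, 67], [208, 162, 106]]
294 [[194, 147, 95], [128, 81, 44], [103, 51, 21], [107, 53, 21], [116, 56, 21], [168, 116, 67], [201, 154, 101]]
296 [[200, 153, 98], [138, 89, 51], [102, 49, 20], [103, 49, 18], [114, 55, 21], [167, 116, 68], [200, 155, 100]]
298 [[205, 159, 103], [142, 94, 53], [101, 52, 22], [103, 51, 18], [113, 52, 18], [152, 100, 55], [203, 156, 101]]
300 [[201, 158, 107], [136, 93, 59], [99, 50, 19], [104, 51, 20], [114, 54, 20], [153, 101, 58], [207, 160, 104]]
302 [[162, 144, 126], [127, 110, 96], [100, 61, 38], [101, 50, 22], [119, 70, 41], [173, 144, 113], [212, 168, 114]]
304 [[96, 88, 79], [103, 89, 78], [124, 99, 75], [110, 90, 73], [148, 139, 127], [168, 171, 161], [192, 172, 144]]
306 [[85, 77, 70], [108, 88, 71], [156, 107, 63], [125, 91, 65], [133, 133, 123], [164, 171, 163], [167, 172, 163]]
```

The tab's top is at (264.6,290), where an upright canister in the tray should show it, and the gripper is clear.

```bash
python3 -c "
from bench import ctrl
print(ctrl.hand_in())"
```

```text
the job is handed in; nothing more can be done
None
```

I weighed the canister at about 4.95 N (roughly 0.50 kg), let it hang free for over 4 s, lifted it off, stood it upright in the tray and handed the job in (no verdict came back); I viewed 11 pictures, one over the limit of 10.

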